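# Utensils onto the sloped drying rack, keeper down

## Robot

A 6-joint arm with a two-finger parallel gripper is mounted at the origin on the work surface. World frame = base frame: x ahead of the robot, y to its left, z up, the work surface at z = 0. Lengths are in m, angles in rad, forces in N, time in s.
With the tool pointing down it reaches from about 0.325 to 0.75 m from the base axis. Payload 7.6 kg.
Tool frame: the origin (TCP) lies at the centre of the arm's flange, where the gripper is bolted on; the fingertips stand 173 mm ahead of it and the grasp point (between the pads) lies 155 mm ahead of it (arm.tips_ahead is the distance from the TCP to the fingertips, in m); z points along the fingers, y is the line along which they close (so a half turn about z gives the same grasp; the last joint's range is limited). The gripper opens to 85 mm and grips with 20 to 120 N. Pads are 22 mm wide; open, the fingers measure 114 mm over their backs; the gripper's body (76 mm by 85 mm) begins 54 mm behind the grasp point. The pads swing forward as they close: fully open they stand 13 mm farther back than shut.
Start: joints at [1.126, 0.052, 1.401, -0, 1.689, -0.07], TCP at [0.192, 0.489, 0.405] pointing down, gripper open.
Joint ranges: [-2.9, 2.9], [-0.91, 2.17], [0.12, 2.37], [-1.06, 4.2], [0.26, 2.73], [-2.93, 2.93]. Speed limits (rad/s): [2.57, 2.57, 3.01, 3.14, 3.14, 3.14].

## Interface

Orientations are given as a rotation vector (axis times angle).
In Python, from workcell import monitor, vision, arm gives the robot as it stands. The module is installed in compiled form; this text tells all that it offers.
- The arm moves only by the tool apply_moves, never from a script. Its argument "motion" is a list of rows, each an object of numbers: "x", "y", "z": the shift along the tool's x, y, z in units of 500 mm (1.0 is 500 mm); "yaw": the turn about the tool's z in units of pi rad (1.0 is pi rad). A call has 1 to 12 rows; each row is the pose to reach, as a shift and turn from the pose commanded when the call began, along the tool's axes at that moment, turning the shorter way round; what a row does not reach only later rows make up. A row lasts 1/8 s, in which the tool goes at most 62.5 mm and 10.7 degrees, less where a joint would pass 70% of its speed; a pose out of reach is approached as far as the arm can. A call with a number of a shift or a turn outside -1 to 1 is refused whole. A call with a gripper value outside its range is refused whole. "gripper" is the opening, from 0 (shut) to 1 (fully open), set as the call begins (left out, the last holds). The fingers move at their own pace and stop on an object; "squeeze" is the grip in N (left out, the last holds). Time passes only in rows, so rows that repeat a pose let the fingers close. It gives the time, the measured TCP pose, the force, the opening and the grip force at its end, in the units of the state.
- monitor.get_state(): the state, without advancing time (a new reading comes with each control period).
- vision.snapshot(name): name is "scene" or "top" or "wrist"; returns a dict with "frame" (480x640x3 uint8, blue, green, red), "depth" (480x640 float32, m along the optical axis (not along the pixel's ray), 0 where there is no reading), "K" (3x3 intrinsics, pixels), "k1" (the pictures are not rectified: a ray, as slopes to the right and down, at radius r is drawn at 1 + k1 r^2 times it, then the intrinsics apply), "origin" and "rotation" of the camera in the world; the wrist camera has in their place "tool_from_camera" (4x4, takes a point from camera to tool coordinates, whose origin is the TCP and whose axes are the flange's). Camera axes: x right, y up, looking along -z (the intrinsics and any distortion apply to the point x, -y, -z); pixel columns grow to the right and rows downward; lengths in m; the calibration is good to about 2 mm. A picture is of the moment at which its call begins: read the wrist's pose just before it.
- arm.finish_job(): hands the job in; it is judged then, once.
The state is a dict: "time_s": time; "q": joint angles; "qd": joint speeds; "effort": joint torques, N m; "position": TCP position; "eef_rot": TCP orientation; "contact_force": force on the tool from outside, world axes, zero at the start; "torque": the same for the moment, N m; "gripper_width": finger opening in m; "grip_force": force on a finger pad.
Only numpy, scipy, OpenCV 4.12 (cv2) and the standard library are available. Lean on these libraries where they do the work, as an engineer would, in place of code of your own. Each camera call takes 0.05 s, during which the arm holds its last target. There are 200 camera calls.

## Task

Lay the wooden ladle and the silicone scraper on the sloped drying rack, each in its own lane with its handle resting in the notches of both rails, about centred between the rails along its length, and its head hanging out over the low end. Once both are in, swing the wire keeper all the way down over their handles. Leave the glass container, bowl, cup and pepper mill where they stand.

Things in the scene. Friction and masses are not known exactly. Their poses are not given: they have to be found in the camera images.
- ladle: Wooden ladle, 201 mm long, 110 g, lying bowl up on the counter. Origin on the axis of its round 16 mm handle, mid-handle, 8 mm above the counter; +x along the handle to the bowl, z up. Handle from x = -70 to +76 mm; round bowl 62 mm across, 34 mm high, its flat bottom level with the handle's underside. Centre of mass about 20 mm from the origin towards the bowl.
- ladle_head (a point): Centre of the ladle's bowl in plan: x = +100 mm on the handle's axis.
- scraper: Silicone scraper, 200 mm long, 100 g, lying flat on the glass container's lid at the start. Origin on the axis of its round 16 mm wooden handle, mid-handle, 8 mm above the lid; +x to the blade, z up. Handle from x = -70 to +70 mm; flat blade x = +68 to +130 mm, 52 wide, 8 thick, underside level with the handle's. Centre of mass about 20 mm from the origin to the blade.
- scraper_head (a point): Point at the scraper's blade: x = +100 mm on the handle's axis.
- stand: Fixed white drip tray carrying the rack, 280 x 180 x 16 mm high. Origin on the counter 120 mm below the rack's origin; x level, away from the robot. The tray's centre is at x = -10 mm. Side bars at y = -77 and +77 mm join the rails and carry the keeper's hinge.
- rack: Fixed sloped steel rack: two upright plate rails, 8 mm thick, 160 mm wide, at x = -42 and +42 mm. Origin midway between, level with their flat tops. +x points up the 18 degree slope, -x to the low end (robot's side), z square to the slope. Each rail has V notches at y = -40 and +40 mm, 32 mm wide, 16 deep: two lanes, either utensil in either. A seated handle's axis is at z = -5 mm.
- keeper (a joint): Wire keeper's hinge, rad: 0 = fully down over the handles, grows as it swings up and back, stop at 1.9. It starts raised. Axis along the rack's y at rack x = +120, z = +12 mm. Stiff: stays where left, moves with about 1 N at its bar, so a closed gripper can push it. Fully down, its bar is at rack x = +60, z = +12 mm, about 4 mm above seated handles.
- keeper_bar (a point): Middle of the straight bar of the U-shaped keeper: 10 mm round wire, 140 mm long along the rack's y, on two arms 60 mm long from the hinge at y = -70 and +70 mm.
- glass_box: Glass food container with a flat grey lid, 164 x 114 x 70 mm high, 0.9 kg. Origin at the centre of its underside, x along its length, z up. The scraper starts on its lid. Not to be moved.
- bowl: Yellow plastic bowl, 124 mm across, 60 mm high; origin at the centre of its underside. Not to be moved.
- mill: Dark wooden pepper mill, 52 mm across, 170 mm high; origin at the centre of its underside. Not to be moved.
- cup: Clay cup, 76 mm across, 85 mm high; origin at the centre of its underside. Not to be moved.

How it is judged:
On the way, in this order (a step that is already met when the one before it is completed fails the run):
1. both utensils lie in the notches, one in each lane, heads at the low end ((((x of ladle in the frame of rack between -0.018 and 0.018 m and y of ladle in the frame of rack between 0.032 and 0.048 m and z of ladle in the frame of rack between -0.01 and 0.001 m and angle between the x axis of ladle and the x axis of rack, either way round below 0.08 rad and x of ladle_head in the frame of rack below -0.06 m) and (x of scraper in the frame of rack between -0.018 and 0.018 m and y of scraper in the frame of rack between -0.048 and -0.032 m and z of scraper in the frame of rack between -0.01 and 0.001 m and angle between the x axis of scraper and the x axis of rack, either way round below 0.08 rad and x of scraper_head in the frame of rack below -0.06 m)) or ((x of ladle in the frame of rack between -0.018 and 0.018 m and y of ladle in the frame of rack between -0.048 and -0.032 m and z of ladle in the frame of rack between -0.01 and 0.001 m and angle between the x axis of ladle and the x axis of rack, either way round below 0.08 rad and x of ladle_head in the frame of rack below -0.06 m) and (x of scraper in the frame of rack between -0.018 and 0.018 m and y of scraper in the frame of rack between 0.032 and 0.048 m and z of scraper in the frame of rack between -0.01 and 0.001 m and angle between the x axis of scraper and the x axis of rack, either way round below 0.08 rad and x of scraper_head in the frame of rack below -0.06 m))) and linear speed of each of ladle, scraper below 0.02 m/s and value of joint keeper above 0.3 rad), for 0.2 s.
2. the keeper is all the way down over them ((((x of ladle in the frame of rack between -0.018 and 0.018 m and y of ladle in the frame of rack between 0.032 and 0.048 m and z of ladle in the frame of rack between -0.01 and 0.001 m and angle between the x axis of ladle and the x axis of rack, either way round below 0.08 rad and x of ladle_head in the frame of rack below -0.06 m) and (x of scraper in the frame of rack between -0.018 and 0.018 m and y of scraper in the frame of rack between -0.048 and -0.032 m and z of scraper in the frame of rack between -0.01 and 0.001 m and angle between the x axis of scraper and the x axis of rack, either way round below 0.08 rad and x of scraper_head in the frame of rack below -0.06 m)) or ((x of ladle in the frame of rack between -0.018 and 0.018 m and y of ladle in the frame of rack between -0.048 and -0.032 m and z of ladle in the frame of rack between -0.01 and 0.001 m and angle between the x axis of ladle and the x axis of rack, either way round below 0.08 rad and x of ladle_head in the frame of rack below -0.06 m) and (x of scraper in the frame of rack between -0.018 and 0.018 m and y of scraper in the frame of rack between 0.032 and 0.048 m and z of scraper in the frame of rack between -0.01 and 0.001 m and angle between the x axis of scraper and the x axis of rack, either way round below 0.08 rad and x of scraper_head in the frame of rack below -0.06 m))) and value of joint keeper below 0.08 rad), for 0.2 s.
At the end, for the whole second after the job is handed in: Ladle and scraper lie at rest, one in each lane: handle axis within 8 mm of the lane's middle, at seated height (-10 to +1 mm in the rack's z) and within 0.08 rad of the rack's x axis, mid-handle within 18 mm of midway between the rails, head at the low end; keeper below 0.08 rad (all of step 2 and linear speed of each of ladle, scraper below 0.02 m/s); the robot touches nothing.
It fails at once if the glass container is shifted by more than 25 mm or tipped (distance of glass_box from where it was at the start of the episode above 0.025 m or angle between glass_box's own z axis and vertical above 0.35 rad).
It fails at once if the bowl is shifted by more than 25 mm or tipped (distance of bowl from where it was at the start of the episode above 0.025 m or angle between bowl's own z axis and vertical above 0.35 rad).
It fails at once if the cup is shifted by more than 25 mm or tipped (distance of cup from where it was at the start of the episode above 0.025 m or angle between cup's own z axis and vertical above 0.35 rad).
It fails at once if the pepper mill is shifted by more than 25 mm or tipped (distance of mill from where it was at the start of the episode above 0.025 m or angle between mill's own z axis and vertical above 0.35 rad).
It also fails if it takes over 64 s, if anything falls off the work surface, if the arm or the gripper's body presses on something with over 40 N, if the wrist force passes 120 N, or if a joint passes its speed limit or range.

## Working session

There is one attempt and no reset: what is moved stays moved. The work goes in short steps, Python scripts to look and compute and a tool call to move; the robot and the scene stay as the last step left them, time stands still between calls to the robot, and variables do not carry over. Pictures are saved under pics/ and viewed, at most 10 in all, crops included, and the job is handed in when it is done.

Besides the shell and the picture viewer there is one more tool, called after "Emit:" by a JSON object that holds its "fn" and its "kwargs", one argument or row to a line. apply_moves: Moves the arm, as the interface text tells. Shifts and turns lie within -1 to 1; 1 stands for 500 mm of shift or pi rad of turn. Its arguments: {"type":"object","properties":{"motion":{"type":"array"},"gripper":{"type":"number"},"squeeze":{"type":"number"}},"required":["motion"]}

```bash
mkdir -p pics; cat > h.py <<'E'
import numpy as np, cv2
from scipy.spatial.transform import Rotation as R
from workcell import monitor, vision, arm
def snap(n):
    st=monitor.get_state(); s=vision.snapshot(n)
    if n=="wrist":
        T=s["tool_from_camera"]; Rt=R.from_rotvec(st["eef_rot"]).as_matrix()
        s["rotation"]=Rt@T[:3,:3]; s["origin"]=Rt@T[:3,3]+np.array(st["position"])
    s["rotation"]=np.array(s["rotation"]); s["origin"]=np.array(s["origin"])
    return s
def rays(s,uv):
    uv=np.atleast_2d(uv).astype(float); K=s["K"]
    d=np.stack([(uv[:,0]-K[0][2])/K[0][0],(uv[:,1]-K[1][2])/K[1][1]],1)
    u=d.copy()
    for _ in range(20): u=d/(1+s["k1"]*(u**2).sum(1,keepdims=True))
    return np.c_[u[:,0],-u[:,1],-np.ones(len(u))]@s["rotation"].T   # per unit depth
def onplane(s,uv,z):
    r=rays(s,uv); o=s["origin"]; return o+r*((z-o[2])/r[:,2])[:,None]
def cloud(s):
    v,u=np.mgrid[:480,:640]; r=rays(s,np.c_[u.ravel(),v.ravel()])
    d=s["depth"].ravel(); P=s["origin"]+r*d[:,None]; P[d==0]=np.nan
    return P.reshape(480,640,3)
E
python3 - <<'E'
from h import *
st=monitor.get_state(); print(st)
for n in("scene","top"):
    s=snap(n); cv2.imwrite(f"pics/{n}0.png",s["frame"]); np.savez(n+"0.npz",**s); print(n,s["origin"],s["rotation"].round(3),s["K"],s["k1"])
print(R.from_rotvec(st["eef_rot"]).as_matrix().round(3), arm.tips_ahead)
E
```

```text
{'time_s': 0.0, 'q': array([ 1.12568905e+00,  5.28317669e-02,  1.40176390e+00,  1.56408102e-05,
        1.68860475e+00, -7.02882140e-02]), 'qd': array([ 0.00305392,  0.00137701,  0.00113461,  0.00093159, -0.00059351,
        0.00074318]), 'effort': array([-1.09961326e-03, -3.81659210e+01, -3.60192239e+01, -1.21383518e-04,
        6.15172889e-03,  1.98774501e-06]), 'position': array([0.19216035, 0.4885297 , 0.40385505]), 'eef_rot': array([-5.85241863e-01, -3.08616618e+00,  2.43553777e-03]), 'contact_force': array([0.78570505, 0.51349991, 0.59202189]), 'torque': array([-0.02534445,  0.02653997,  0.0402498 ]), 'grip_force': 0.0, 'gripper_width': 0.0853780271029699}
scene [0.8611535  0.36662973 0.94652464] [0.29  0.617 2.249] [[451.73145951   0.         316.4472678 ]
 [  0.         451.73145951 238.49875551]
 [  0.           0.           1.        ]] -0.07644035875101324
top [0.16540882 0.0342579  1.61140453] [ 0.168 -0.168 -1.569] [[624.63068236   0.         322.93971715]
 [  0.         624.63068236 240.21132167]
 [  0.           0.           1.        ]] 0.027530594495150953
[[-0.931  0.366 -0.001]
 [ 0.366  0.931 -0.001]
 [ 0.    -0.002 -1.   ]] 0.1734
```

View pics/top0.png

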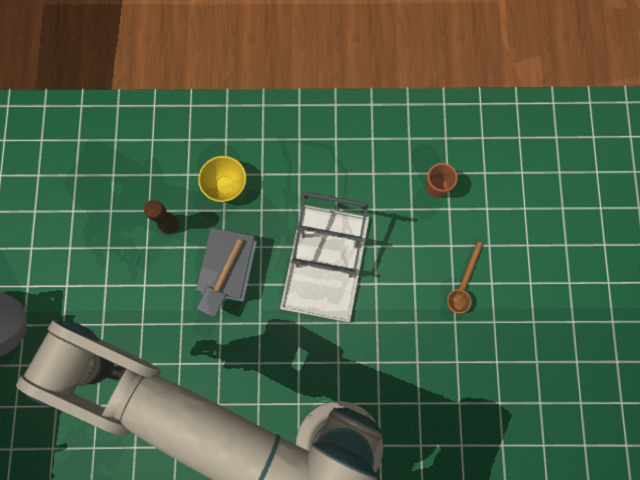

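View pics/scene0.png

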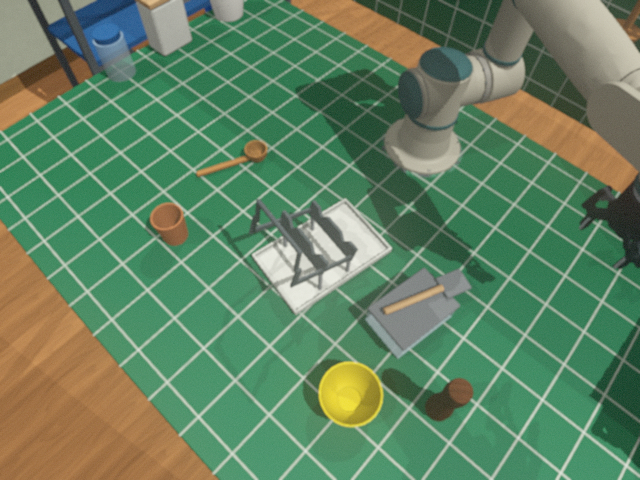

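Top: the ladle runs from (480,243) to its bowl at (459,301). The scraper runs from (240,240) to its blade at (210,302), lying on the lid. The tray corners are about (307,196), (368,210), (350,321) and (282,310), with the raised keeper bar at (335,200). The camera rotation turns out to be a rotation vector, so I'll convert it and then measure.

```bash
sed -i 's/    s\["rotation"\]=np.array(s\["rotation"\]); /    s["rotation"]=np.array(s["rotation"])\n    if s["rotation"].ndim==1: s["rotation"]=R.from_rotvec(s["rotation"]).as_matrix()\n    /' h.py
cat > m.py <<'E'
from h import *
def load(n):
    s=dict(np.load(n)); s["rotation"]=R.from_rotvec(s["rotation"]).as_matrix(); return s
t=load("top0.npz"); c=load("scene0.npz")
E
python3 - <<'E'
from m import *
P=cloud(t); 
print("counter z",[P[y,x].round(4) for y,x in((350,550),(120,280),(300,550))])
hsv=cv2.cvtColor(t["frame"],cv2.COLOR_BGR2HSV)
def pca(p):
    m=p.mean(0); w=np.linalg.svd(p-m,full_matrices=False)[2][0]; w=w*(-np.sign(w[0])) ; return m,w
# wooden handles: mask orange-ish in ROI
for name,(x0,x1,y0,y1),zp in(("ladle",(440,500,230,320),.008),("scraper",(195,262,228,320),.078)):
    h=hsv[y0:y1,x0:x1]; m=(h[...,0]<22)&(h[...,1]>70)&(h[...,2]>60)
    v,u=np.nonzero(m); uv=np.c_[u+x0,v+y0]; p=onplane(t,uv,zp); mm,w=pca(p[:,:2])
    a=(p[:,:2]-mm)@w; hand=a<(20 if name=="scraper" else np.percentile(a,100)-.075)
    mm,w=pca(p[hand,:2]); a=(p[:,:2]-mm)@w; b=(p[:,:2]-mm)@np.r_[-w[1],w[0]]
    print(name,len(a),"mean",mm,"dir",w,"yaw",np.degrees(np.arctan2(w[1],w[0])),"range",a.min(),a.max(),"width",np.ptp(b[hand]),"depth z",np.nanmedian(P[uv[hand][:,1],uv[hand][:,0],2]))
    end=mm+w*a.min(); print(" origin from tail",end+w*.07, "head end", mm+w*a.max())
# tray corners on z=.016
m=((hsv[...,1]<50)&(hsv[...,2]>150)).astype(np.uint8); m[:,:270]=0;m[:,380:]=0;m[:180]=0;m[330:]=0
m=cv2.morphologyEx(m,cv2.MORPH_CLOSE,np.ones((25,25)))
cn=max(cv2.findContours(m,0,2)[0],key=cv2.contourArea); bx=cv2.boxPoints(cv2.minAreaRect(onplane(t,cn[:,0],.016)[:,:2].astype(np.float32)))
print("tray",bx,bx.mean(0),np.linalg.norm(bx[1]-bx[0]),np.linalg.norm(bx[2]-bx[1]),[np.degrees(np.arctan2(*(bx[i+1]-bx[i])[::-1])) for i in(0,1)])
# objects heights
for nm,(x0,x1,y0,y1) in dict(rack=(270,380,180,330),box=(190,262,225,320),bowl=(195,250,150,205),cup=(420,462,155,200),mill=(140,182,195,238)).items():
    p=P[y0:y1,x0:x1].reshape(-1,3); p=p[p[:,2]>.03]; print(nm,p.min(0).round(3),p.max(0).round(3),np.median(p,0).round(3))
E
python3 - <<'E'
from m import *
g=lambda s:cv2.resize(s["frame"][170:330,260:400],None,fx=4,fy=4,interpolation=cv2.INTER_CUBIC)
cv2.imwrite("pics/toprack.png",cv2.resize(t["frame"][180:330,270:390],(480,600),interpolation=cv2.INTER_CUBIC))
E
```

```text
counter z [array([ 0.2283, -0.5387,  0.0031]), array([0.8537, 0.1499, 0.0026]), array([ 0.3552, -0.5508, -0.0008])]
ladle 784 mean [ 0.44928186 -0.35194891] dir [-0.91726944  0.39826723] yaw 156.5301010161322 range -0.062312665754727374 0.1350321879063413 width 0.015739092924945304 depth z 0.01509871942434382
 origin from tail [ 0.44223051 -0.34888729] head end [ 0.32542096 -0.29817001]
scraper 359 mean [0.43712919 0.26994401] dir [-0.91185202  0.41051904] yaw 155.76255545038404 range -0.07041014264337002 0.06982306690194436 width 0.016159072516596904 depth z 0.08466560734420303
 origin from tail [0.43750317 0.26977564] head end [0.37346088 0.29860771]
tray [[ 0.2811653  -0.11319424]
 [ 0.6758601  -0.11531587]
 [ 0.6774077   0.17258047]
 [ 0.28271288  0.1747021 ]] [0.4792865  0.02969311] 0.39470053 0.28790048 [np.float32(-0.30798256), np.float32(89.692)]
rack [ 0.406 -0.075  0.03 ] [0.592 0.115 0.241] [0.505 0.024 0.12 ]
box [0.308 0.21  0.031] [0.535 0.35  0.096] [0.43  0.285 0.072]
bowl [0.605 0.235 0.03 ] [0.729 0.358 0.071] [0.693 0.313 0.05 ]
cup [ 0.622 -0.309  0.03 ] [ 0.699 -0.234  0.094] [ 0.671 -0.276  0.068]
mill [0.534 0.415 0.03 ] [0.582 0.462 0.176] [0.551 0.432 0.148]
```

View pics/toprack.png

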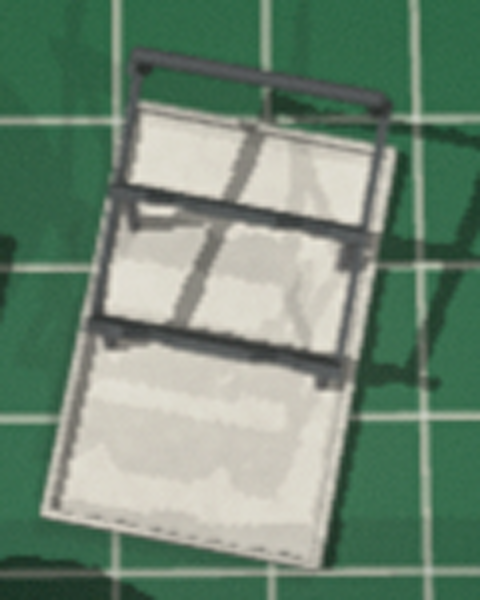

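The crop (4x, offset 270,180) shows the upper rail from (298,227) to (362,240) and the lower one from (293,261) to (356,272). The tray's near corners are at (280,309) and (350,322), and the keeper bar runs from (304,195) to (367,206).

```bash
python3 - <<'E'
from m import *
hsv=cv2.cvtColor(t["frame"],cv2.COLOR_BGR2HSV)
def rect(m,roi,z):
    k=np.zeros_like(m); x0,x1,y0,y1=roi; k[y0:y1,x0:x1]=m[y0:y1,x0:x1]
    pts=np.argwhere(k)[:,::-1]; bx=cv2.boxPoints(cv2.minAreaRect(onplane(t,pts,z)[:,:2].astype(np.float32)))
    d=[np.linalg.norm(bx[i+1]-bx[i]) for i in(0,1)]; i=int(np.argmax(d)); e=bx[i+1]-bx[i]; e=e*np.sign(e[0])
    return bx.mean(0),d,np.degrees(np.arctan2(e[1],e[0])),pts
w=((hsv[...,1]<60)&(hsv[...,2]>120)).astype(np.uint8); w=cv2.morphologyEx(w,cv2.MORPH_OPEN,np.ones((6,6)))
c_,d,a,_=rect(w,(270,380,190,330),.016); print("tray",c_,d,a)
e=np.r_[np.cos(np.radians(a)),np.sin(np.radians(a))]; print(" stand origin",c_+.01*e)
# rails by hand-read pixel ends (top edge centre line)
for z,pp in((.133,((298,227.5),(362,240))),(.107,((293,260.8),(356.3,272.5)))):
    q=onplane(t,pp,z)[:,:2]; dd=q[0]-q[1]; print("rail",q.round(4),q.mean(0).round(4),np.linalg.norm(dd),"xdir yaw",np.degrees(np.arctan2(dd[1],dd[0]))-90)
# rails from depth of both cams
o=c_+.01*e
for n,s in(("top",t),("scene",c)):
    P=cloud(s).reshape(-1,3); q=P[:,:2]-o; X=q@e; Y=q@np.r_[-e[1],e[0]]; s18,c18=np.sin(np.radians(18)),np.cos(np.radians(18))
    rx=X*c18+(P[:,2]-.12)*s18; rz=-X*s18+(P[:,2]-.12)*c18
    for x0 in(-.042,.042):
        k=(abs(rx-x0)<.012)&(abs(rz)<.006)&(abs(Y)<.1); print(n,x0,k.sum(),"rx med",np.median(rx[k]),"Y range",np.percentile(Y[k],[1,99]),"rz",np.median(rz[k]))
    k=(rz>.03)&(abs(Y)<.09)&(rx<.2)&(rx>.05); print(" keeper max rz",rz[k].max(),rx[k][np.argsort(rz[k])[-30:]].mean(),np.percentile(Y[k],[1,99]), "angle",np.median(np.arctan2(rz[k]-.012,-(rx[k]-.12))))
# lid: grey
for nm,m,roi,z in(("lid",((hsv[...,1]<60)&(hsv[...,2]<140)),(193,262,225,320),.07),):
    m=cv2.morphologyEx(m.astype(np.uint8),cv2.MORPH_OPEN,np.ones((4,4))); print(nm,rect(m,roi,z)[:3])
m=((hsv[...,0]>18)&(hsv[...,0]<38)&(hsv[...,1]>150)).astype(np.uint8)
E
```

```text
tray [0.45072758 0.02561195] [np.float32(0.28763482), np.float32(0.18335891)] -11.992798
 stand origin [0.46050933 0.02353407]
rail [[ 0.5187  0.0942]
 [ 0.4868 -0.0609]] [0.5028 0.0166] 0.15836744025412003 xdir yaw -11.621678662186426
rail [[ 0.4412  0.1072]
 [ 0.4115 -0.0473]] [0.4264 0.03  ] 0.1572525272546041 xdir yaw -10.90155764843989
top -0.042 163 rx med -0.03902580042963592 Y range [-0.07380047  0.08216425] rz -0.0008355949795510447
top 0.042 166 rx med 0.04491051928806351 Y range [-0.07322213  0.08367917] rz -0.00046051507731204033
 keeper max rz 0.0854573454312246 0.13153431896592283 [-0.06610213  0.07855348] angle 1.747431207977354
scene -0.042 175 rx med -0.03776315015700967 Y range [-0.07406937  0.08491113] rz -0.0025313964342264447
scene 0.042 196 rx med 0.04638790047635252 Y range [-0.07351903  0.08493819] rz -0.002550909055758951
 keeper max rz 0.07675832584062457 0.13348659822694073 [-0.06523582  0.08145275] angle 1.8144055831776995
lid (array([0.41539943, 0.2770431 ], dtype=float32), [np.float32(0.21682477), np.float32(0.12364255)], np.float32(-10.677264))
```

```bash
cat > go.py <<'E'
from h import *
import sys
def go(x,y,z,head):
    st=monitor.get_state(); M=R.from_rotvec(st["eef_rot"]).as_matrix(); p=st["position"]
    d=M.T@(np.array([x,y,z])-p)/.5
    cur=np.degrees(np.arctan2(M[1,0],M[0,0])); dy=(cur-head+180)%360-180
    print(f"t={st['time_s']:.2f} pos",p.round(4),"head",cur.round(2),"tilt",M[:2,2].round(4),"F",np.round(st["contact_force"],1),"w",round(st["gripper_width"],4),"grip",round(st["grip_force"],1))
    print(" MOVE xyz",d.round(4),"yaw",round(dy/180,4),"rows>=",int(np.ceil(max(np.linalg.norm(d)*500/62.5,abs(dy)/10.7))))
if __name__=="__main__": go(*map(float,sys.argv[1:5]))
E
python3 go.py .437 .270 .38 155.8
```

```text
t=0.10 pos [0.1922 0.4885 0.4039] head 158.53 tilt [-0.0006 -0.0013] F [-0.   0.7  0.6] w 0.0853 grip 0.0
 MOVE xyz [-0.6157 -0.2274  0.0482] yaw 0.0151 rows>= 6
```

Emit:
{"fn": "apply_moves", "kwargs": {
  "motion": [
    {"x": -0.615, "y": -0.227, "z": 0.048, "yaw": 0.015},
    {"x": -0.615, "y": -0.227, "z": 0.048, "yaw": 0.015},
    {"x": -0.615, "y": -0.227, "z": 0.048, "yaw": 0.015},
    {"x": -0.615, "y": -0.227, "z": 0.048, "yaw": 0.015},
    {"x": -0.615, "y": -0.227, "z": 0.048, "yaw": 0.015},
    {"x": -0.615, "y": -0.227, "z": 0.048, "yaw": 0.015},
    {"x": -0.615, "y": -0.227, "z": 0.048, "yaw": 0.015},
    {"x": -0.615, "y": -0.227, "z": 0.048, "yaw": 0.015},
    {"x": -0.615, "y": -0.227, "z": 0.048, "yaw": 0.015}
  ],
  "gripper": 0.6,
  "squeeze": 25
}}

```text
time_s: 1.23
position: [0.4359, 0.2715, 0.381]
eef_rot: [0.654, 3.072, 0.001]
contact_force: [-0.3, 0.0, 0.6]
gripper_width: 0.0513
grip_force: 0.0
```

```bash
python3 - <<'E'
from h import *
import pickle
st=monitor.get_state(); print(st["position"],st["qd"].round(3))
s=snap("wrist"); pickle.dump(s,open("w1.pkl","wb")); cv2.imwrite("pics/w1.png",s["frame"]); print(s["tool_from_camera"].round(3),s["origin"],s["k1"],s["K"][0][0])
E
```

```text
[0.43589693 0.2714522  0.3809554 ] [-0.004  0.    -0.002 -0.    -0.002 -0.003]
[[ 0.     0.954  0.299  0.077]
 [ 1.    -0.     0.    -0.   ]
 [ 0.     0.299 -0.954  0.032]
 [ 0.     0.     0.     1.   ]] [0.3657981  0.30255067 0.34896211] 0.014550038685094567 407.00046662769836
```

View pics/w1.png

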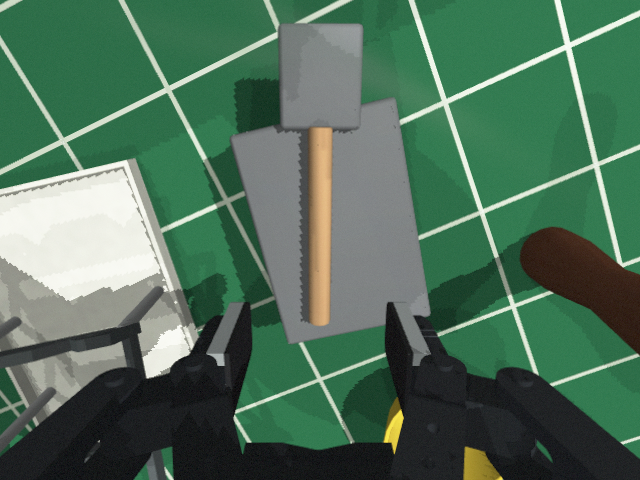

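The wrist view shows the scraper handle from (321,128) at the blade to (319,325) at the tail, with the blade spanning (280–362, 24–130). I'll measure it.

```bash
cat >> h.py <<'E'
def handle(s,roi,z,L=.14,blob=None):
    """handle axis from an orange mask: origin(mid-handle, 70 mm from tail), heading to head; uses plane z of the axis"""
    hsv=cv2.cvtColor(s["frame"],cv2.COLOR_BGR2HSV); x0,x1,y0,y1=roi; h=hsv[y0:y1,x0:x1]
    m=((h[...,0]<22)&(h[...,1]>70)&(h[...,2]>110)).astype(np.uint8)
    n,l,st,_=cv2.connectedComponentsWithStats(m); i=1+np.argmax(st[1:,4]); v,u=np.nonzero(l==i)
    p=onplane(s,np.c_[u+x0,v+y0],z)[:,:2]; return p
def axis(p,headxy):
    m=p.mean(0); w=np.linalg.svd(p-m,full_matrices=False)[2][0]
    if w@(np.array(headxy)-m)<0: w=-w
    return m,w
E
python3 - <<'E'
from h import *
import pickle
s=pickle.load(open("w1.pkl","rb"))
p=handle(s,(280,360,110,340),.078); m,w=axis(p,(.36,.31)); a=(p-m)@w; b=(p-m)@np.r_[-w[1],w[0]]
print(m,"head",np.degrees(np.arctan2(w[1],w[0])),a.min(),a.max(),"width",np.ptp(b),"origin",m+w*(a.min()+.07), m+w*(a.max()-.07))
P=cloud(s); print("z handle",P[230,320],"lid",P[230,380],"blade",P[80,320])
E
python3 go.py .437 .270 .26 155.8
```

```text
[0.43406266 0.2737826 ] head 155.68125236776433 -0.0764797448637889 0.06572347588044891 width 0.014443662801767596 origin [0.43996744 0.27111416] [0.43795972 0.27202147]
z handle [0.43460477 0.27341927 0.08582792] lid [0.45661627 0.31072387 0.06855771] blade [0.3483265  0.31179212 0.0763253 ]
t=1.27 pos [0.436  0.2713 0.381 ] head 155.94 tilt [0.0004 0.0004] F [-0.4 -0.2 -0.9] w 0.0512 grip 0.0
 MOVE xyz [-0.0029 -0.0017  0.2419] yaw 0.0008 rows>= 2
```

```bash
python3 go.py .4335 .2728 .247 155.7
```

```text
t=1.27 pos [0.436  0.2713 0.381 ] head 155.94 tilt [0.0004 0.0004] F [-0.4 -0.2 -0.9] w 0.0512 grip 0.0
 MOVE xyz [0.0058 0.0005 0.2679] yaw 0.0013 rows>= 3
```

Emit:
{"fn": "apply_moves", "kwargs": {
  "motion": [
    {"x": 0.006, "z": 0.1},
    {"x": 0.006, "z": 0.2},
    {"x": 0.006, "z": 0.25},
    {"x": 0.006, "z": 0.268},
    {"x": 0.006, "z": 0.268},
    {"x": 0.006, "z": 0.268}
  ],
  "gripper": 0.5
}}

```text
$.motion[0]: bad value
```

Emit:
{"fn": "apply_moves", "kwargs": {
  "motion": [
    {"x": 0},
    {"x": 0},
    {"x": 0},
    {"x": 0},
    {"x": 0},
    {"x": 0}
  ],
  "gripper": 0,
  "squeeze": 25
}}

```text
$.motion[0]: bad value
```

```bash
python3 go.py .4335 .2728 .37 155.7
```

```text
t=1.27 pos [0.436  0.2713 0.381 ] head 155.94 tilt [0.0004 0.0004] F [-0.4 -0.2 -0.9] w 0.0512 grip 0.0
 MOVE xyz [0.0057 0.0006 0.0219] yaw 0.0013 rows>= 1
```

Emit:
{"fn": "apply_moves", "kwargs": {
  "motion": [
    {"x": 0.006, "y": 0, "z": 0.1, "yaw": 0},
    {"x": 0.006, "y": 0, "z": 0.2, "yaw": 0},
    {"x": 0.006, "y": 0, "z": 0.25, "yaw": 0},
    {"x": 0.006, "y": 0, "z": 0.268, "yaw": 0},
    {"x": 0.006, "y": 0, "z": 0.268, "yaw": 0},
    {"x": 0.006, "y": 0, "z": 0.268, "yaw": 0}
  ],
  "gripper": 0.5
}}

```text
time_s: 2.02
position: [0.4344, 0.272, 0.2484]
eef_rot: [0.657, 3.07, 0.003]
contact_force: [0.2, -0.5, -0.3]
gripper_width: 0.0426
grip_force: 0.0
```

Emit:
{"fn": "apply_moves", "kwargs": {
  "motion": [
    {"x": 0, "y": 0, "z": 0, "yaw": 0},
    {"x": 0, "y": 0, "z": 0, "yaw": 0},
    {"x": 0, "y": 0, "z": 0, "yaw": 0},
    {"x": 0, "y": 0, "z": 0, "yaw": 0},
    {"x": 0, "y": 0, "z": 0, "yaw": 0}
  ],
  "gripper": 0,
  "squeeze": 30
}}

```text
time_s: 2.65
position: [0.4343, 0.2717, 0.2478]
eef_rot: [0.658, 3.071, 0.002]
contact_force: [-1.5, 0.5, 5.8]
gripper_width: 0.0144
grip_force: 29.4
```

```bash
python3 go.py .4335 .2728 .37 155.7
```

```text
t=2.65 pos [0.4343 0.2717 0.2478] head 155.82 tilt [0.0015 0.0009] F [-1.5  0.5  5.8] w 0.0144 grip 29.4
 MOVE xyz [ 0.0021  0.0017 -0.2445] yaw 0.0007 rows>= 2
```

The opening reads 14.4 mm on a 16 mm handle with an upward force, so the tips are probably gripping just above the axis. I'll regrip 4 mm lower.

Emit:
{"fn": "apply_moves", "kwargs": {
  "motion": [
    {"x": 0, "y": 0, "z": 0, "yaw": 0},
    {"x": 0, "y": 0, "z": 0, "yaw": 0},
    {"x": 0, "y": 0, "z": 0.008, "yaw": 0},
    {"x": 0, "y": 0, "z": 0.008, "yaw": 0}
  ],
  "gripper": 0.35
}}

```text
time_s: 3.15
position: [0.4341, 0.2717, 0.243]
eef_rot: [0.658, 3.072, 0.0]
contact_force: [-1.4, -0.5, 4.2]
gripper_width: 0.0297
grip_force: 2.1
```

Emit:
{"fn": "apply_moves", "kwargs": {
  "motion": [
    {"x": 0, "y": 0, "z": 0, "yaw": 0},
    {"x": 0, "y": 0, "z": 0, "yaw": 0},
    {"x": 0, "y": 0, "z": 0, "yaw": 0},
    {"x": 0, "y": 0, "z": 0, "yaw": 0},
    {"x": 0, "y": 0, "z": 0, "yaw": 0}
  ],
  "gripper": 0
}}

```text
time_s: 3.78
position: [0.4344, 0.2717, 0.2438]
eef_rot: [0.658, 3.07, 0.002]
contact_force: [-0.4, -1.0, 6.4]
gripper_width: 0.0145
grip_force: 31.8
```

```bash
python3 go.py .4335 .2728 .33 155.7
```

```text
t=3.77 pos [0.4344 0.2717 0.2438] head 155.82 tilt [0.0019 0.0007] F [-0.4 -1.   6.4] w 0.0145 grip 31.8
 MOVE xyz [ 0.0023  0.0015 -0.1724] yaw 0.0007 rows>= 2
```

Emit:
{"fn": "apply_moves", "kwargs": {
  "motion": [
    {"x": 0, "y": 0, "z": -0.04, "yaw": 0},
    {"x": 0, "y": 0, "z": -0.12, "yaw": 0},
    {"x": 0, "y": 0, "z": -0.2, "yaw": 0},
    {"x": 0, "y": 0, "z": -0.3, "yaw": 0},
    {"x": 0, "y": 0, "z": -0.3, "yaw": 0}
  ]
}}

```text
time_s: 4.4
position: [0.4343, 0.2718, 0.3967]
eef_rot: [0.657, 3.066, 0.008]
contact_force: [0.9, 0.9, -2.0]
gripper_width: 0.0149
grip_force: 29.5
```

```bash
python3 go.py .43 .06 .40 168.4
```

```text
t=4.40 pos [0.4343 0.2718 0.3967] head 155.83 tilt [0.0068 0.0036] F [ 0.9  0.9 -2. ] w 0.0149 grip 29.5
 MOVE xyz [-0.1656 -0.3898 -0.0082] yaw -0.0698 rows>= 4
```

Emit:
{"fn": "apply_moves", "kwargs": {
  "motion": [
    {"x": -0.165, "y": -0.39, "z": -0.008, "yaw": -0.07},
    {"x": -0.165, "y": -0.39, "z": -0.008, "yaw": -0.07},
    {"x": -0.165, "y": -0.39, "z": -0.008, "yaw": -0.07},
    {"x": -0.165, "y": -0.39, "z": -0.008, "yaw": -0.07},
    {"x": -0.165, "y": -0.39, "z": -0.008, "yaw": -0.07},
    {"x": -0.165, "y": -0.39, "z": -0.008, "yaw": -0.07},
    {"x": -0.165, "y": -0.39, "z": -0.008, "yaw": -0.07}
  ]
}}

```text
time_s: 5.28
position: [0.4295, 0.0608, 0.3961]
eef_rot: [-0.314, -3.125, -0.0]
contact_force: [0.1, 0.6, -1.6]
gripper_width: 0.0142
grip_force: 29.7
```

```bash
python3 - <<'E'
from h import *
import pickle
st=monitor.get_state(); print(st["position"],st["qd"].round(3))
s=snap("wrist"); pickle.dump(s,open("w2.pkl","wb")); cv2.imwrite("pics/w2.png",s["frame"])
E
python3 go.py .43 .06 .40 168.4
```

```text
[0.4294934  0.06083968 0.39611343] [ 0.    -0.001 -0.006 -0.001  0.    -0.001]
t=5.33 pos [0.4295 0.0608 0.3962] head 168.52 tilt [-0.0008  0.0002] F [ 0.1 -0.2 -1.5] w 0.0144 grip 29.7
 MOVE xyz [-0.0013 -0.0014 -0.0075] yaw 0.0007 rows>= 1
```

View pics/w2.png

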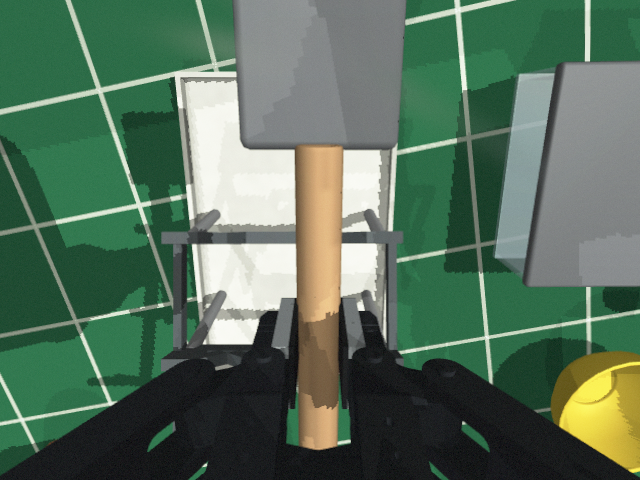

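The scraper is held straight: the handle runs from (319,147) to (318,447) and the blade is up-image. The lower rail runs from (162,237) to (403,237), and the upper rail's ends are near (165,357) and (400,357). Next I'll get the rack pose from these.

```bash
python3 - <<'E'
from h import *
import pickle
s=pickle.load(open("w2.pkl","rb"))
P=cloud(s)
for nm,u0,u1,v0,v1,zt in(("low",150,415,225,250,.107),("up",150,415,340,372,.133)):
    g=cv2.cvtColor(s["frame"],cv2.COLOR_BGR2GRAY)
    p=P[v0:v1,u0:u1].reshape(-1,3); k=(abs(p[:,2]-zt)<.012)&((nm=="low")|(abs(np.tile(np.arange(u0,u1),v1-v0)-320)>70)); p=p[k]
    c=np.cos(np.radians(-11.6)); si=np.sin(np.radians(-11.6)); X=p[:,0]*c+p[:,1]*si; Y=-p[:,0]*si+p[:,1]*c
    print(nm,k.sum(),"X",np.percentile(X,[2,50,98]).round(4),"Y",np.percentile(Y,[.5,99.5]).round(4),"slope deg",np.degrees(np.polyfit(Y,X,1)[0]).round(2),"ztop",np.percentile(p[:,2],[50,98]).round(4))
q=onplane(s,[(162,237),(403,237)],.107);print(q,np.linalg.norm(q[1]-q[0])); d=q[1]-q[0];print("yaw",np.degrees(np.arctan2(d[1],d[0]))-90, q.mean(0))
q=onplane(s,[(165,357),(400,357)],.133);print(q,np.linalg.norm(q[1]-q[0]),q.mean(0))
# scraper in hand
p=handle(s,(280,360,140,300),.23); 
for z in (.226,.230,.234):
    p=handle(s,(280,360,140,300),z); m,w=axis(p,(.2,.1)); b=(p-m)@np.r_[-w[1],w[0]]; a=(p-m)@w; print(z,"mid",m,"head",np.degrees(np.arctan2(w[1],w[0])),np.ptp(np.percentile(b,[1,99])),"head junction",m+w*a.max())
print("z along handle",[P[v,319].round(4) for v in(60,160,220,280)])
E
```

```text
low 2091 X [0.4064 0.4105 0.4156] Y [0.042  0.2012] slope deg -0.22 ztop [0.1054 0.1076]
up 630 X [0.4858 0.4887 0.4961] Y [0.0422 0.2021] slope deg -0.4 ztop [0.1265 0.1326]
[[ 0.40978092 -0.04016798  0.107     ]
 [ 0.44134722  0.11546529  0.107     ]] 0.1588022233821319
yaw -11.465478773796335 [0.42556407 0.03764866 0.107     ]
[[ 0.48268325 -0.051754    0.133     ]
 [ 0.51324018  0.09823149  0.133     ]] 0.15306655910326003 [0.49796172 0.02323874 0.133     ]
0.226 mid [0.38991964 0.06914583] head 168.2501762237439 0.015128992721510071 head junction [0.36396388 0.07454455]
0.23 mid [0.38888676 0.06934255] head 168.2501762237439 0.014691117418422005 head junction [0.36368223 0.07458502]
0.234 mid [0.38785389 0.06953926] head 168.2501762237439 0.014253242115333943 head junction [0.36340059 0.07462548]
z along handle [array([0.3391, 0.0793, 0.2294]), array([0.3675, 0.0736, 0.2379]), array([0.3865, 0.0697, 0.2362]), array([0.4067, 0.0656, 0.2371])]
```

```bash
python3 go.py .4719 .0678 .31 168.7
```

```text
t=5.33 pos [0.4295 0.0608 0.3962] head 168.52 tilt [-0.0008  0.0002] F [ 0.1 -0.2 -1.5] w 0.0144 grip 29.7
 MOVE xyz [-0.0805  0.0306  0.1724] yaw -0.001 rows>= 2
```

Emit:
{"fn": "apply_moves", "kwargs": {
  "motion": [
    {"x": -0.08, "y": 0.0305, "z": 0, "yaw": -0.001},
    {"x": -0.08, "y": 0.0305, "z": 0.05, "yaw": -0.001},
    {"x": -0.08, "y": 0.0305, "z": 0.11, "yaw": -0.001},
    {"x": -0.08, "y": 0.0305, "z": 0.172, "yaw": -0.001},
    {"x": -0.08, "y": 0.0305, "z": 0.172, "yaw": -0.001},
    {"x": -0.08, "y": 0.0305, "z": 0.172, "yaw": -0.001}
  ],
  "squeeze": 20
}}

```text
time_s: 6.08
position: [0.472, 0.0672, 0.3121]
eef_rot: [0.311, 3.125, 0.001]
contact_force: [0.2, 0.2, -1.3]
gripper_width: 0.0148
grip_force: 29.7
```

```bash
python3 go.py .4719 .0678 .2813 168.7
```

```text
t=6.08 pos [0.472  0.0672 0.3121] head 168.65 tilt [0.0017 0.0002] F [ 0.2  0.2 -1.3] w 0.0148 grip 29.7
 MOVE xyz [0.0005 0.001  0.0615] yaw -0.0003 rows>= 1
```

Emit:
{"fn": "apply_moves", "kwargs": {
  "motion": [
    {"x": 0, "y": 0.001, "z": 0.02, "yaw": 0},
    {"x": 0, "y": 0.001, "z": 0.03, "yaw": 0},
    {"x": 0, "y": 0.001, "z": 0.035, "yaw": 0},
    {"x": 0, "y": 0.001, "z": 0.04, "yaw": 0},
    {"x": 0, "y": 0.001, "z": 0.045, "yaw": 0}
  ],
  "squeeze": 20,
  "gripper": 0
}}

```text
time_s: 6.7
position: [0.4718, 0.0676, 0.2885]
eef_rot: [0.311, 3.126, 0.001]
contact_force: [-2.7, 4.9, 3.6]
gripper_width: 0.0147
grip_force: 30.7
```

Emit:
{"fn": "apply_moves", "kwargs": {
  "motion": [
    {"x": 0, "y": 0.002, "z": 0.004, "yaw": 0},
    {"x": 0, "y": 0.002, "z": 0.008, "yaw": 0},
    {"x": 0, "y": 0.002, "z": 0.012, "yaw": 0},
    {"x": 0, "y": 0.002, "z": 0.015, "yaw": 0},
    {"x": 0, "y": 0.002, "z": 0.015, "yaw": 0}
  ]
}}

```text
time_s: 7.32
position: [0.472, 0.0683, 0.2806]
eef_rot: [-0.312, -3.126, -0.0]
contact_force: [-2.0, 2.1, 3.6]
gripper_width: 0.0146
grip_force: 31.2
```

```bash
python3 go.py .4719 .0678 .2813 168.7; python3 - <<'E'
from h import *
import pickle
s=snap("wrist"); pickle.dump(s,open("w3.pkl","wb")); cv2.imwrite("pics/w3.png",s["frame"]); P=cloud(s)
print([P[v,319].round(4) for v in(20,60,100,140,160,190,220,250,280)])
E
```

```text
t=7.33 pos [0.472  0.0683 0.2806] head 168.6 tilt [-0.0002  0.0001] F [-2.   2.1  3.6] w 0.0146 grip 31.2
 MOVE xyz [-0.0001 -0.001  -0.0014] yaw -0.0005 rows>= 1
[array([0.3647, 0.0901, 0.0802]), array([0.3785, 0.0873, 0.0855]), array([0.3922, 0.0846, 0.0891]), array([0.4059, 0.0818, 0.094 ]), array([0.4121, 0.0806, 0.1032]), array([0.4221, 0.0785, 0.1055]), array([0.4319, 0.0766, 0.1096]), array([0.4415, 0.0746, 0.1133]), array([0.4514, 0.0726, 0.1163])]
```

View pics/w3.png

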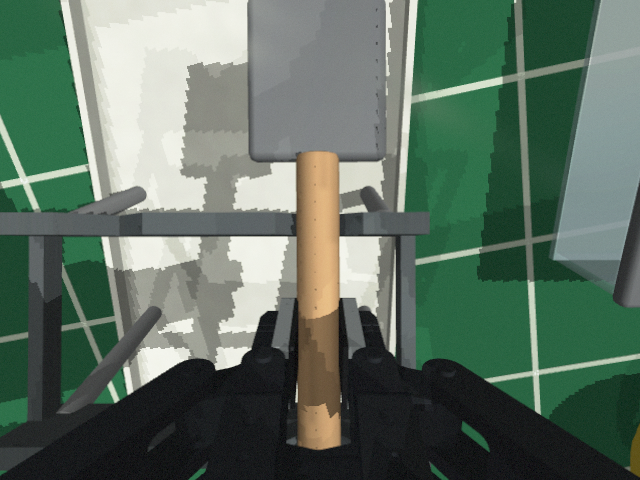

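The handle now slopes at 18° (top at z 0.103 to 0.116) and sits in the lower notch at about (318,222). I'll release it and lift away.

Emit:
{"fn": "apply_moves", "kwargs": {
  "motion": [
    {"x": 0, "y": 0, "z": 0, "yaw": 0},
    {"x": 0, "y": 0, "z": 0, "yaw": 0},
    {"x": 0, "y": 0, "z": -0.03, "yaw": 0},
    {"x": 0, "y": 0, "z": -0.1, "yaw": 0},
    {"x": 0, "y": 0, "z": -0.2, "yaw": 0},
    {"x": 0, "y": 0, "z": -0.24, "yaw": 0},
    {"x": 0, "y": 0, "z": -0.24, "yaw": 0}
  ],
  "gripper": 0.3
}}

```text
time_s: 8.25
position: [0.472, 0.0683, 0.4033]
eef_rot: [0.312, 3.121, 0.001]
contact_force: [-0.8, 0.6, -0.5]
gripper_width: 0.0257
grip_force: 0.0
```

```bash
cat > chk.py <<'E'
from h import *
O=np.array([.4652,.0283]); yw=np.radians(-11.5); e=np.r_[np.cos(yw),np.sin(yw)]; n=np.r_[-e[1],e[0]]
s18,c18=np.sin(np.radians(18)),np.cos(np.radians(18))
def torack(P):
    q=P[...,:2]-O; X=q@e; return np.stack([X*c18+(P[...,2]-.12)*s18,q@n,-X*s18+(P[...,2]-.12)*c18],-1)
def onrack(s,uv,z):  # rays to rack plane z
    r=rays(s,uv); Z=np.r_[-s18*e,c18]; o0=np.r_[O,.12]+Z*z; o=s["origin"]
    return torack(o+r*(((o0-o)@Z)/(r@Z))[:,None])
def check(s,side,rng=(-.08,.09)):
    P=torack(cloud(s)); hsv=cv2.cvtColor(s["frame"],cv2.COLOR_BGR2HSV)
    m=((hsv[...,0]<22)&(hsv[...,1]>70)&(hsv[...,2]>70))&(abs(P[...,1]-side*.04)<.03)&(abs(P[...,2])<.03)&(P[...,0]>rng[0]-.02)&(P[...,0]<.1)
    v,u=np.nonzero(m); q=onrack(s,np.c_[u,v],-.005); p=q[(q[:,0]>-.06)&(q[:,0]<.09)]
    f=np.polyfit(p[:,0],p[:,1],1); print("side",side,len(p),"x",np.percentile(q[:,0],[.5,99.5]).round(4),"y at 0",f[1].round(4),"ang",f[0].round(4),"ztop med",np.median(P[v,u,2]).round(4))
E
python3 - <<'E'
from chk import *
for n in("wrist","top","scene"):
    s=snap(n); cv2.imwrite("pics/a_"+n+".png",s["frame"]); print(n); check(s,1)
E
python3 go.py .4422 -.349 .40 156.5
```

```text
wrist
side 1 4674 x [-0.0692  0.0714] y at 0 0.0407 ang 0.0025 ztop med 0.0009
top
side 1 126 x [-0.0429  0.0122] y at 0 0.0387 ang -0.0157 ztop med 0.0026
scene
side 1 358 x [-0.0709  0.0706] y at 0 0.0391 ang 0.0034 ztop med 0.0004
t=8.40 pos [0.4719 0.0683 0.3995] head 168.6 tilt [-0.002  -0.0001] F [-0.4  0.3 -0. ] w 0.0257 grip 0.0
 MOVE xyz [-1.068e-01 -8.298e-01 -8.000e-04] yaw 0.0672 rows>= 7
```

Scraper seated and centred to about 2 mm. Now the ladle.

Emit:
{"fn": "apply_moves", "kwargs": {
  "motion": [
    {"x": -0.107, "y": -0.83, "z": 0, "yaw": 0.067},
    {"x": -0.107, "y": -0.83, "z": 0, "yaw": 0.067},
    {"x": -0.107, "y": -0.83, "z": 0, "yaw": 0.067},
    {"x": -0.107, "y": -0.83, "z": 0, "yaw": 0.067},
    {"x": -0.107, "y": -0.83, "z": 0, "yaw": 0.067},
    {"x": -0.107, "y": -0.83, "z": 0, "yaw": 0.067},
    {"x": -0.107, "y": -0.83, "z": 0, "yaw": 0.067},
    {"x": -0.107, "y": -0.83, "z": 0.15, "yaw": 0.067},
    {"x": -0.107, "y": -0.83, "z": 0.15, "yaw": 0.067},
    {"x": -0.107, "y": -0.83, "z": 0.15, "yaw": 0.067}
  ],
  "gripper": 0.5
}}

```text
time_s: 9.65
position: [0.4425, -0.3486, 0.3251]
eef_rot: [-0.637, -3.074, -0.002]
contact_force: [-0.3, 0.3, 1.2]
gripper_width: 0.0428
grip_force: 0.0
```

```bash
python3 - <<'E'
from h import *
import pickle
s=snap("wrist"); pickle.dump(s,open("w4.pkl","wb")); cv2.imwrite("pics/w4.png",s["frame"]); print(s["origin"])
E
python3 go.py .4376 -.347 .25 156.5
```

```text
[ 0.37203881 -0.31825948  0.2933165 ]
t=9.70 pos [ 0.4428 -0.3488  0.327 ] head 156.59 tilt [ 0.0009 -0.0007] F [ 0.  -0.1  0.5] w 0.0422 grip 0.0
 MOVE xyz [ 0.0111 -0.0009  0.154 ] yaw 0.0005 rows>= 2
```

View pics/w4.png

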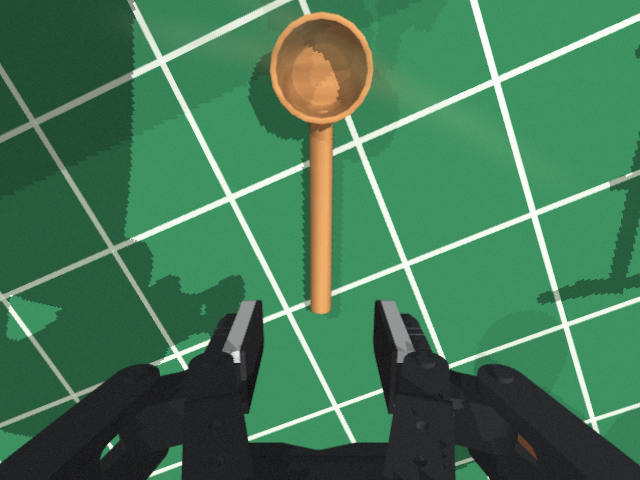

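The wrist view shows the ladle handle from (320,125) at the bowl to its tail at (320,313), with the bowl centred near (321,68), right in line with the fingers.

```bash
python3 - <<'E'
from h import *
import pickle
s=pickle.load(open("w4.pkl","rb"))
p=handle(s,(295,345,130,325),.008); m,w=axis(p,(.34,-.3)); a=(p-m)@w; b=(p-m)@np.r_[-w[1],w[0]]
print(m,"head",np.degrees(np.arctan2(w[1],w[0])),a.min(),a.max(),"width",np.ptp(np.percentile(b,[1,99])),"origin",m+w*(a.min()+.07)); print(cloud(s)[220,320],cloud(s)[220,420])
o=m+w*(a.min()+.072)
g=o+.004*w
import go; go.go(g[0],g[1],.178,np.degrees(np.arctan2(w[1],w[0])))
E
```

```text
[ 0.44019427 -0.34534069] head 156.56869142804865 -0.07387091269698108 0.06324450144374875 width 0.01508368556498521 origin [ 0.44374598 -0.34687995]
[ 0.43761735 -0.34490114  0.01577887] [ 0.47101619 -0.27824563 -0.00049858]
t=9.70 pos [ 0.4428 -0.3488  0.327 ] head 156.59 tilt [ 0.0009 -0.0007] F [ 0.  -0.1  0.5] w 0.0422 grip 0.0
 MOVE xyz [0.0121 0.0043 0.298 ] yaw 0.0001 rows>= 3
```

Emit:
{"fn": "apply_moves", "kwargs": {
  "motion": [
    {"x": 0.012, "y": 0.003, "z": 0.1, "yaw": 0},
    {"x": 0.012, "y": 0.003, "z": 0.2, "yaw": 0},
    {"x": 0.012, "y": 0.003, "z": 0.27, "yaw": 0},
    {"x": 0.012, "y": 0.003, "z": 0.301, "yaw": 0},
    {"x": 0.012, "y": 0.003, "z": 0.301, "yaw": 0},
    {"x": 0.012, "y": 0.003, "z": 0.301, "yaw": 0}
  ],
  "gripper": 0.5
}}

```text
time_s: 10.45
position: [0.4384, -0.3458, 0.1777]
eef_rot: [0.637, 3.073, -0.003]
contact_force: [0.3, 0.1, 0.0]
gripper_width: 0.0425
grip_force: 0.0
```

Emit:
{"fn": "apply_moves", "kwargs": {
  "motion": [
    {"x": 0, "y": 0, "z": 0, "yaw": 0},
    {"x": 0, "y": 0, "z": 0, "yaw": 0},
    {"x": 0, "y": 0, "z": 0, "yaw": 0},
    {"x": 0, "y": 0, "z": 0, "yaw": 0},
    {"x": 0, "y": 0, "z": 0, "yaw": 0}
  ],
  "gripper": 0,
  "squeeze": 30
}}

```text
time_s: 11.08
position: [0.4379, -0.3456, 0.1766]
eef_rot: [0.638, 3.074, -0.001]
contact_force: [-1.1, 0.7, 6.3]
gripper_width: 0.0146
grip_force: 29.3
```

```bash
python3 go.py .43 -.35 .40 156.5
```

```text
t=11.07 pos [ 0.4379 -0.3456  0.1766] head 156.54 tilt [ 0.0017 -0.0013] F [-1.1  0.7  6.3] w 0.0146 grip 29.3
 MOVE xyz [ 0.0101 -0.0146 -0.4468] yaw 0.0002 rows>= 4
```

Emit:
{"fn": "apply_moves", "kwargs": {
  "motion": [
    {"x": 0, "y": 0, "z": -0.06, "yaw": 0},
    {"x": 0, "y": 0, "z": -0.15, "yaw": 0},
    {"x": 0, "y": 0, "z": -0.25, "yaw": 0},
    {"x": 0, "y": 0, "z": -0.35, "yaw": 0},
    {"x": 0, "y": 0, "z": -0.45, "yaw": 0},
    {"x": 0, "y": 0, "z": -0.45, "yaw": 0}
  ]
}}

```text
time_s: 11.82
position: [0.4376, -0.3454, 0.4053]
eef_rot: [0.637, 3.068, -0.007]
contact_force: [0.8, -0.1, -2.1]
gripper_width: 0.0146
grip_force: 29.8
```

```bash
python3 go.py .412 -.002 .40 168.5
```

```text
t=11.82 pos [ 0.4376 -0.3454  0.4053] head 156.55 tilt [ 0.0067 -0.006 ] F [ 0.8 -0.1 -2.1] w 0.0146 grip 29.8
 MOVE xyz [0.3203 0.6097 0.0061] yaw -0.0664 rows>= 6
```

Emit:
{"fn": "apply_moves", "kwargs": {
  "motion": [
    {"x": 0.32, "y": 0.61, "z": 0.006, "yaw": -0.066},
    {"x": 0.32, "y": 0.61, "z": 0.006, "yaw": -0.066},
    {"x": 0.32, "y": 0.61, "z": 0.006, "yaw": -0.066},
    {"x": 0.32, "y": 0.61, "z": 0.006, "yaw": -0.066},
    {"x": 0.32, "y": 0.61, "z": 0.006, "yaw": -0.066},
    {"x": 0.32, "y": 0.61, "z": 0.006, "yaw": -0.066},
    {"x": 0.32, "y": 0.61, "z": 0.006, "yaw": -0.066},
    {"x": 0.32, "y": 0.61, "z": 0.006, "yaw": -0.066},
    {"x": 0.32, "y": 0.61, "z": 0.006, "yaw": -0.066}
  ]
}}

```text
time_s: 12.95
position: [0.4123, -0.0027, 0.3967]
eef_rot: [-0.319, -3.124, 0.0]
contact_force: [0.2, 0.1, -2.0]
gripper_width: 0.0145
grip_force: 29.8
```

```bash
python3 - <<'E'
from h import *
import pickle, go
st=monitor.get_state(); s=snap("wrist"); pickle.dump(s,open("w5.pkl","wb")); cv2.imwrite("pics/w5.png",s["frame"]); P=cloud(s)
tz=st["position"][2]-.168
p=handle(s,(285,355,120,300),tz); p=p[np.linalg.norm(p-st["position"][:2],axis=1)<.06]; m,w=axis(p,(.2,.02))
h=np.radians(168.5); d=np.r_[np.cos(h),np.sin(h)]; nn=np.r_[-d[1],d[0]]
print("ladle head",np.degrees(np.arctan2(w[1],w[0])),"lateral vs tcp at tcp",(m-st["position"][:2])@nn,"n",len(p))
print([P[v,319].round(4) for v in(20,60,100,140,160,190,220,250,280)])
hsv=cv2.cvtColor(s["frame"],cv2.COLOR_BGR2HSV); M=((hsv[...,0]<22)&(hsv[...,1]>70)&(hsv[...,2]>70)); print("mask widths",[(v,int(M[v,200:440].sum())) for v in range(0,300,20)])
go.go(.4545,-.0103,.31,168.7)
E
```

```text
ladle head 166.88939770685184 lateral vs tcp at tcp -0.0007318013472506386 n 5461
[array([0.3103, 0.0184, 0.2244]), array([0.3212, 0.0162, 0.2235]), array([0.3329, 0.0138, 0.223 ]), array([0.3437, 0.0115, 0.2527]), array([0.3507, 0.0101, 0.2354]), array([0.36  , 0.0082, 0.235 ]), array([0.3698, 0.0062, 0.2346]), array([0.3796, 0.0042, 0.2359]), array([0.3908, 0.0019, 0.2346])]
mask widths [(0, 240), (20, 240), (40, 240), (60, 233), (80, 217), (100, 195), (120, 160), (140, 106), (160, 47), (180, 47), (200, 45), (220, 58), (240, 58), (260, 56), (280, 54)]
t=13.00 pos [ 0.4123 -0.0027  0.3968] head 168.33 tilt [-0.0007 -0.    ] F [-0.8 -0.7 -1.3] w 0.0147 grip 29.8
 MOVE xyz [-0.0859  0.0022  0.1736] yaw -0.0021 rows>= 2
```

View pics/w5.png

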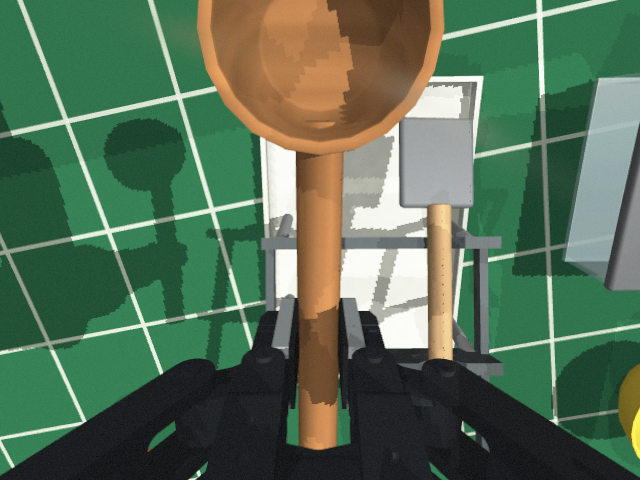

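The ladle is held straight, with its handle from (320,155) to (318,447) and the bowl up-image. The scraper sits in the other lane near column 440. Lowering the ladle into the right lane.

Emit:
{"fn": "apply_moves", "kwargs": {
  "motion": [
    {"x": -0.086, "y": 0.002, "z": 0, "yaw": -0.001},
    {"x": -0.086, "y": 0.002, "z": 0.05, "yaw": -0.001},
    {"x": -0.086, "y": 0.002, "z": 0.11, "yaw": -0.001},
    {"x": -0.086, "y": 0.002, "z": 0.174, "yaw": -0.001},
    {"x": -0.086, "y": 0.002, "z": 0.174, "yaw": -0.001},
    {"x": -0.086, "y": 0.002, "z": 0.174, "yaw": -0.001}
  ]
}}

```text
time_s: 13.75
position: [0.4548, -0.0099, 0.3116]
eef_rot: [0.313, 3.124, 0.0]
contact_force: [0.5, 0.2, 0.1]
gripper_width: 0.015
grip_force: 29.8
```

```bash
python3 go.py .4545 -.0103 .2815 168.6
```

```text
t=13.75 pos [ 0.4548 -0.0099  0.3116] head 168.56 tilt [ 0.0018 -0.0001] F [0.5 0.2 0.1] w 0.015 grip 29.8
 MOVE xyz [ 0.0006 -0.0009  0.0601] yaw -0.0002 rows>= 1
```

Emit:
{"fn": "apply_moves", "kwargs": {
  "motion": [
    {"x": 0, "y": 0, "z": 0.02, "yaw": 0},
    {"x": 0, "y": 0, "z": 0.03, "yaw": 0},
    {"x": 0, "y": 0, "z": 0.035, "yaw": 0},
    {"x": 0, "y": 0, "z": 0.04, "yaw": 0},
    {"x": 0, "y": 0, "z": 0.045, "yaw": 0}
  ],
  "squeeze": 20,
  "gripper": 0
}}

```text
time_s: 14.38
position: [0.4545, -0.0095, 0.2878]
eef_rot: [0.312, 3.126, 0.0]
contact_force: [-4.1, 0.8, 2.5]
gripper_width: 0.0145
grip_force: 30.6
```

Emit:
{"fn": "apply_moves", "kwargs": {
  "motion": [
    {"x": 0, "y": 0, "z": 0.004, "yaw": 0},
    {"x": 0, "y": 0, "z": 0.008, "yaw": 0},
    {"x": 0, "y": 0, "z": 0.012, "yaw": 0},
    {"x": 0, "y": 0, "z": 0.015, "yaw": 0},
    {"x": 0, "y": 0, "z": 0.015, "yaw": 0}
  ]
}}

```text
time_s: 15.0
position: [0.4545, -0.0095, 0.2821]
eef_rot: [0.312, 3.125, 0.0]
contact_force: [-10.2, 1.7, 17.8]
gripper_width: 0.0147
grip_force: 32.1
```

```bash
python3 - <<'E'
from chk import *
s=snap("wrist"); P=torack(cloud(s))
print([P[v,319].round(4) for v in(120,160,170,180,190,205,220,250,280)])
E
python3 go.py .4545 -.0103 .2815 168.6
```

```text
[array([-0.084 , -0.039 , -0.0093]), array([-0.0665, -0.039 ,  0.0002]), array([-0.0626, -0.039 ,  0.0018]), array([-0.0588, -0.039 ,  0.0027]), array([-0.0551, -0.039 ,  0.004 ]), array([-0.0499, -0.039 ,  0.0024]), array([-0.0445, -0.039 ,  0.0027]), array([-0.0338, -0.039 ,  0.0025]), array([-0.0231, -0.039 ,  0.0028])]
t=15.05 pos [ 0.4545 -0.0094  0.2821] head 168.61 tilt [ 0.0008 -0.0001] F [-10.5   1.7  16.7] w 0.0146 grip 32.1
 MOVE xyz [-0.0003 -0.0017  0.0012] yaw 0.0001 rows>= 1
```

Emit:
{"fn": "apply_moves", "kwargs": {
  "motion": [
    {"x": 0, "y": 0, "z": -0.003, "yaw": 0},
    {"x": 0, "y": 0, "z": -0.003, "yaw": 0},
    {"x": 0, "y": 0, "z": -0.003, "yaw": 0},
    {"x": 0, "y": 0, "z": -0.03, "yaw": 0},
    {"x": 0, "y": 0, "z": -0.1, "yaw": 0},
    {"x": 0, "y": 0, "z": -0.2, "yaw": 0},
    {"x": 0, "y": 0, "z": -0.24, "yaw": 0},
    {"x": 0, "y": 0, "z": -0.24, "yaw": 0}
  ],
  "gripper": 0.3
}}

```text
time_s: 16.05
position: [0.4545, -0.0095, 0.4025]
eef_rot: [0.311, 3.122, 0.0]
contact_force: [0.0, 0.4, -0.5]
gripper_width: 0.0256
grip_force: 0.0
```

```bash
python3 - <<'E'
from chk import *
for n in("wrist","scene","top"):
    s=snap(n); cv2.imwrite("pics/b_"+n+".png",s["frame"]); print(n); check(s,1); check(s,-1)
    P=torack(cloud(s)).reshape(-1,3); k=(P[:,2]>.03)&(abs(P[:,1])<.06)&(P[:,0]>.09)&(P[:,0]<.2)
    if k.sum(): print("bar",k.sum(),P[k].min(0).round(3),np.median(P[k],0).round(4),P[k].max(0).round(3))
E
python3 go.py .4545 -.0103 .2815 168.6
```

```text
wrist
side 1 4983 x [-0.0691  0.0713] y at 0 0.0408 ang 0.0035 ztop med 0.0008
side -1 4697 x [-0.1083  0.0702] y at 0 -0.0391 ang 0.0029 ztop med 0.0007
scene
side 1 366 x [-0.0708  0.0706] y at 0 0.0393 ang 0.0033 ztop med 0.0005
side -1 351 x [-0.121   0.0671] y at 0 -0.0406 ang 0.0042 ztop med 0.0015
bar 6269 [ 0.09  -0.06   0.066] [ 0.1316 -0.0089  0.3702] [0.162 0.06  0.422]
top
side 1 161 x [-0.0685  0.0435] y at 0 0.0419 ang 0.0458 ztop med 0.0035
side -1 144 x [-0.0495  0.0063] y at 0 -0.0406 ang 0.0145 ztop med 0.003
bar 1876 [ 0.09  -0.06   0.069] [ 0.1243 -0.0175  0.408 ] [0.16  0.059 0.425]
t=16.20 pos [ 0.4544 -0.0095  0.3989] head 168.6 tilt [-0.0021  0.0003] F [ 0.8 -0.9  0.2] w 0.0258 grip 0.0
 MOVE xyz [-0.0011 -0.0015  0.2348] yaw 0.0 rows>= 2
```

View pics/b_scene.png

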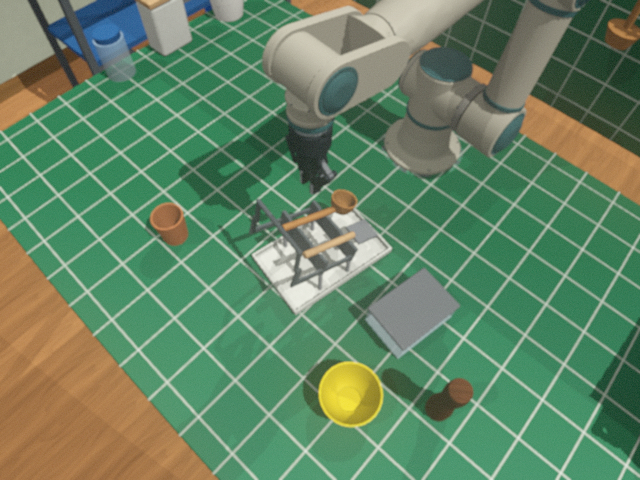

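Both utensils are seated and centred to within about 2 mm; the scene view shows handles in the notches near (308,218) and (330,243), with the keeper still up. Now I'll close the gripper, go over and behind the keeper bar, then pull it forward.

```bash
python3 go.py .6073 -.0006 .44 168.5
```

```text
t=16.20 pos [ 0.4544 -0.0095  0.3989] head 168.6 tilt [-0.0021  0.0003] F [ 0.8 -0.9  0.2] w 0.0258 grip 0.0
 MOVE xyz [-0.2961  0.0779 -0.0828] yaw 0.0006 rows>= 3
```

Emit:
{"fn": "apply_moves", "kwargs": {
  "motion": [
    {"x": 0, "y": 0.04, "z": -0.083, "yaw": 0},
    {"x": 0, "y": 0.078, "z": -0.083, "yaw": 0},
    {"x": -0.1, "y": 0.078, "z": -0.083, "yaw": 0},
    {"x": -0.2, "y": 0.078, "z": -0.083, "yaw": 0},
    {"x": -0.296, "y": 0.078, "z": -0.083, "yaw": 0},
    {"x": -0.296, "y": 0.078, "z": -0.083, "yaw": 0},
    {"x": -0.296, "y": 0.078, "z": -0.083, "yaw": 0}
  ],
  "gripper": 0
}}

```text
time_s: 17.08
position: [0.6071, -0.0004, 0.4405]
eef_rot: [-0.312, -3.124, -0.0]
contact_force: [-0.2, 0.2, -0.5]
gripper_width: 0.0003
grip_force: 0.0
```

```bash
python3 go.py .6073 -.0006 .385 168.5
```

```text
t=17.07 pos [ 6.071e-01 -4.000e-04  4.405e-01] head 168.61 tilt [-0.0023  0.0003] F [-0.2  0.2 -0.5] w 0.0003 grip 0.0
 MOVE xyz [-0.0006 -0.0002  0.111 ] yaw 0.0006 rows>= 1
```

Emit:
{"fn": "apply_moves", "kwargs": {
  "motion": [
    {"x": 0, "y": 0, "z": 0.055, "yaw": 0},
    {"x": 0, "y": 0, "z": 0.111, "yaw": 0},
    {"x": 0, "y": 0, "z": 0.111, "yaw": 0},
    {"x": 0.03, "y": 0, "z": 0.113, "yaw": 0},
    {"x": 0.05, "y": 0, "z": 0.117, "yaw": 0},
    {"x": 0.07, "y": 0, "z": 0.122, "yaw": 0},
    {"x": 0.09, "y": 0, "z": 0.128, "yaw": 0},
    {"x": 0.11, "y": 0, "z": 0.136, "yaw": 0},
    {"x": 0.13, "y": 0, "z": 0.145, "yaw": 0},
    {"x": 0.13, "y": 0, "z": 0.145, "yaw": 0}
  ]
}}

```text
time_s: 18.32
position: [0.5429, 0.0125, 0.3685]
eef_rot: [-0.311, -3.124, -0.0]
contact_force: [0.1, 0.5, 0.9]
gripper_width: 0.0002
grip_force: 0.0
```

```bash
cat > bar.py <<'E'
from chk import *
for n in("scene","top"):
    s=snap(n); cv2.imwrite("pics/k_"+n+".png",s["frame"]); P=torack(cloud(s)).reshape(-1,3); g=s["frame"].reshape(-1,3).max(1)
    r=np.hypot(P[:,0]-.12,P[:,2]-.012); k=(abs(r-.062)<.008)&(abs(P[:,1])>.028)&(abs(P[:,1])<.065)&(P[:,2]>.008)&(P[:,0]<.16)&(g<130)
    th=np.arctan2(P[k,2]-.012,.12-P[k,0]); print(n,k.sum(),"theta pct",np.percentile(th,[10,50,90]).round(3) if k.sum() else "")
    check(s,1); check(s,-1)
E
python3 bar.py; python3 go.py .5201 .0168 .40 168.5
```

```text
scene 84 theta pct [0.988 1.016 1.042]
side 1 286 x [-0.0715  0.0703] y at 0 0.0391 ang -0.0096 ztop med 0.0005
side -1 158 x [-0.1207 -0.0011] y at 0 -0.041 ang -0.0058 ztop med 0.0028
top 73 theta pct [0.96  1.013 1.066]
side 1 45 x [0.0531 0.071 ] y at 0 0.0486 ang -0.136 ztop med 0.0025
side -1 10 x [0.0663 0.0705] y at 0 0.03 ang -1.0355 ztop med 0.0035
t=18.43 pos [0.5434 0.0124 0.3693] head 168.61 tilt [-0.0006  0.0002] F [-0.1  0.1  0.2] w 0.0001 grip 0.0
 MOVE xyz [ 0.0475 -0.0006 -0.0613] yaw 0.0006 rows>= 1
```

Keeper now at 1.01 rad, as planned. I'll back off, go over the bar and press it down.

Emit:
{"fn": "apply_moves", "kwargs": {
  "motion": [
    {"x": -0.014, "y": 0, "z": 0, "yaw": 0},
    {"x": -0.014, "y": 0, "z": -0.08, "yaw": 0},
    {"x": -0.014, "y": 0, "z": -0.09, "yaw": 0},
    {"x": 0.045, "y": 0, "z": -0.09, "yaw": 0},
    {"x": 0.045, "y": 0, "z": -0.09, "yaw": 0},
    {"x": 0.045, "y": 0, "z": -0.04, "yaw": 0},
    {"x": 0.045, "y": 0, "z": -0.01, "yaw": 0},
    {"x": 0.045, "y": 0, "z": 0.015, "yaw": 0},
    {"x": 0.045, "y": 0, "z": 0.04, "yaw": 0},
    {"x": 0.045, "y": 0, "z": 0.06, "yaw": 0},
    {"x": 0.045, "y": 0, "z": 0.07, "yaw": 0},
    {"x": 0.045, "y": 0, "z": 0.075, "yaw": 0}
  ]
}}

```text
time_s: 19.92
position: [0.5216, 0.0168, 0.3317]
eef_rot: [0.312, 3.125, 0.0]
contact_force: [1.5, -0.2, 0.9]
gripper_width: -0.0004
grip_force: 0.4
```

```bash
python3 bar.py; python3 go.py .5211 .0170 .327 168.5
```

```text
scene 129 theta pct [0.041 0.108 1.166]
side 1 317 x [-0.0713  0.0715] y at 0 0.0393 ang 0.0045 ztop med 0.0007
side -1 185 x [-0.1225  0.0714] y at 0 -0.0403 ang -0.0017 ztop med 0.0021
top 81 theta pct [0.035 0.121 0.201]
side 1 93 x [-0.026   0.0649] y at 0 0.0373 ang 0.0507 ztop med 0.0033
side -1 65 x [0.0319 0.0656] y at 0 -0.04 ang -0.0145 ztop med 0.003
t=20.02 pos [0.5215 0.0168 0.3317] head 168.61 tilt [0.0001 0.0001] F [1.  0.2 0.1] w 0.0003 grip 0.0
 MOVE xyz [0.0009 0.0002 0.0094] yaw 0.0006 rows>= 1
```

Still about 4–5 mm to go; I'll press in small steps until it meets the stop.

Emit:
{"fn": "apply_moves", "kwargs": {
  "motion": [
    {"x": 0, "y": 0, "z": 0.005, "yaw": 0},
    {"x": 0, "y": 0, "z": 0.009, "yaw": 0},
    {"x": 0, "y": 0, "z": 0.011, "yaw": 0},
    {"x": 0, "y": 0, "z": 0.011, "yaw": 0}
  ]
}}

```text
time_s: 20.52
position: [0.5215, 0.0168, 0.328]
eef_rot: [0.312, 3.124, 0.0]
contact_force: [-3.4, 0.3, 9.0]
gripper_width: -0.0001
grip_force: 4.7
```

The force has risen to 9 N, so the bar is on its stop. Retracting.

Emit:
{"fn": "apply_moves", "kwargs": {
  "motion": [
    {"x": 0, "y": 0, "z": -0.05, "yaw": 0},
    {"x": 0, "y": 0, "z": -0.15, "yaw": 0},
    {"x": 0.1, "y": 0, "z": -0.22, "yaw": 0},
    {"x": 0.22, "y": 0, "z": -0.22, "yaw": 0},
    {"x": 0.22, "y": 0, "z": -0.22, "yaw": 0},
    {"x": 0.22, "y": 0, "z": -0.22, "yaw": 0}
  ]
}}

```text
time_s: 21.28
position: [0.4138, 0.0385, 0.4365]
eef_rot: [0.312, 3.125, 0.0]
contact_force: [-0.4, 0.5, -0.0]
gripper_width: -0.0
grip_force: 0.0
```

```bash
python3 bar.py; python3 - <<'E'
from chk import *
s=snap("wrist"); check(s,1);check(s,-1); cv2.imwrite("pics/fin.png",s["frame"])
E
```

```text
scene 142 theta pct [-0.016  0.043  0.082]
side 1 316 x [-0.0713  0.0713] y at 0 0.0392 ang 0.0058 ztop med 0.0006
side -1 324 x [-0.1208  0.0724] y at 0 -0.0404 ang 0.006 ztop med 0.0016
top 0 theta pct 
side 1 62 x [-0.0687 -0.0327] y at 0 0.0456 ang 0.1279 ztop med 0.0025
side -1 80 x [-0.1015 -0.0297] y at 0 -0.0416 ang -0.0032 ztop med 0.0005
side 1 2866 x [-0.0681  0.0568] y at 0 0.0409 ang 0.0095 ztop med 0.001
side -1 2847 x [-0.1036  0.0547] y at 0 -0.0395 ang -0.0126 ztop med 0.0006
```

View pics/k_scene.png

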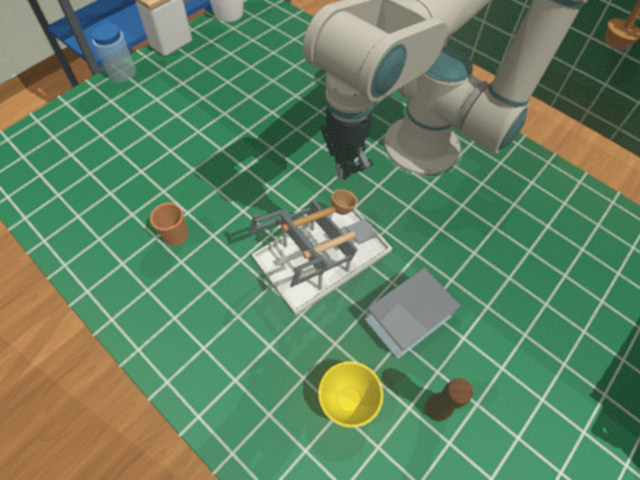

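The scene view shows the keeper lying flat over both handles near (308,240), the arm clear, and the other objects where they were. The measured keeper angle is about 0.04 rad, read on the wire's upper surface, so it's on its stop. Handing in.

```bash
python3 -c "
from h import *
print(arm.finish_job())"
```

```text
the job is handed in; nothing more can be done
None
```

I placed the ladle and the scraper in their own lanes, swung the keeper down to its stop, and handed the job in at about 21 s; the hand-in returned no verdict.

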